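# Take the surface temperature of a cooling cake tin

### The arm

A 6-joint arm with a two-finger parallel gripper is mounted at the origin on the work surface. World frame = base frame: x ahead of the robot, y to its left, z up, the work surface at z = 0. Lengths are in m, angles in rad, forces in N, time in s.
With the tool pointing down it reaches from about 0.275 to 0.85 m from the base axis. Payload 19 kg.
Tool frame: the origin (TCP) lies at the very end of the fingers, on their centre line; the grasp point (between the pads) lies behind it (robot.grip_depth is the x of the grasp point in the tool frame, in m); x points along the fingers, y is the direction in which the jaws open and shut, and the axes are right-handed (so a half turn about x gives the same grasp; the last joint's range is limited). The gripper opens to 85 mm and grips with 20 to 120 N. Pads are 22 mm wide; open, the fingers measure 114 mm over their backs; the gripper's body (76 mm by 85 mm) begins 54 mm behind the grasp point. The pads swing forward as they close: fully open they stand 13 mm farther back than shut.
Start: joints at [1.189, 0.15, 1.437, -0, 1.554, -0.134], TCP at [0.141, 0.557, 0.231] pointing down, gripper open.
Joint ranges: [-2.8, 2.8], [-0.68, 2.1], [0.12, 2.68], [-1.39, 4.53], [0.16, 2.79], [-2.81, 2.81]. Speed limits (rad/s): [1.89, 1.89, 2.22, 3.01, 3.01, 3.01].

### API

Orientations are given as a unit quaternion [w, x, y, z].
In Python, from plant import robot gives the robot as it stands. Calls block until the motion is done:
- robot.movep(position, orientation): joint-space move of the TCP to a pose.
- robot.move_l(position, max_speed=0.15, rot=None, until_force=None): straight line of the TCP; rot=None keeps the orientation; max_speed is the mean speed in m/s. With until_force (N) it stops when the force on the tool has changed by that much, and returns True; else False.
- robot.set_joints(angles): joint-space move.
- robot.command_gripper(opening): opening from 0.0 (shut) to 1.0 (fully open); the grip force is fixed at half the most; returns when the fingers have stopped.
- robot.sleep(seconds).
- robot.solve_ik(position, orientation): joint angles nearest the present ones, or None.
- robot.get_obs(): the state.
- robot.grab_frame(name): name is "side" or "top" or "wrist"; returns a dict with "pixels" (400x640x3 uint8, red, green, blue), "depth" (400x640 float32, m along the optical axis (not along the pixel's ray), 0 where there is no reading), "fx", "fy", "cx", "cy" (pixels), "k1" (the pictures are not rectified: a ray, as slopes to the right and down, at radius r is drawn at 1 + k1 r^2 times it, then the intrinsics apply), "origin" and "rotation" of the camera in the world. Camera axes: x right, y down, z forward; pixel columns grow to the right and rows downward; lengths in m; the calibration is good to about 2 mm. A picture is of the moment at which its call begins.
A pose or a line that the arm cannot do raises robot.IKError and nothing moves.
- robot.finish_job(): hands the job in, once; it reports no verdict.
The state is a dict: "time_s": time; "joint_positions": joint angles; "qvel": joint speeds; "joint_efforts": joint torques, N m; "eef_pos": TCP position; "tool_rot": TCP orientation; "contact_force": force on the tool from outside, world axes, zero at the start; "wrist_torque": the same for the moment, N m; "width": opening from 0.0 (shut) to 1.0 (fully open).
Only numpy, scipy, OpenCV 4.12 (cv2) and the standard library are available. Lean on these libraries where they do the work, as an engineer would, in place of code of your own. Each camera call takes 0.05 s, during which the arm holds its last target. There are 200 camera calls.

### The job

Check how far the cake tin has cooled: press the key of the thermometer's reader fully down and let it come up again, then lift the probe out of its wooden holder and put its tip inside the small ring marked on the base of the upturned, tilted tin. Hold the probe square to the sloping base, pressed on so lightly that its sprung foot goes in only about half-way, and finish like that, with the probe still gripped and reading: do not put it down or let go. Never push hard on the tin, and leave the jars, the scoop and the loose coaster where they are.

Things in the scene. Friction and masses are not known exactly. Their poses are not given: they have to be found in the camera images.
- reader: Fixed grey reader box, 90 mm (x) by 150 mm (y), 40 mm high, with a flat dark display in the +y half and a round key in the -y half of its top. Origin: centre of the underside; z up. It stands anywhere on the left or in the middle and is turned by up to 0.5 rad.
- key_top (a point): Centre of the top of the reader's round black key (32 mm across, 62 mm above the table when up; the housing ring around it, 48 mm across, is 52 mm above the table). The key moves straight down.
- key (a joint): Stroke of the reader's sprung key in m: 0 = up, 0.010 = fully down (needs 7 N; it starts to move at 2 N). It springs back by itself.
- holder: Fixed wooden block, 90 x 90 mm, 70 mm high, with an 18 mm upright through-hole in the middle of its top. Origin: centre of the underside; z up.
- probe: Loose probe, 0.1 to 0.18 kg. White box handle 38 (x) x 26 (y) x 118 mm (z, from tip to handle); origin: centre of the handle's lower end. Below it a collar (14 mm across, 18 long) and thin sprung foot, tip 50 mm below the origin. Starts upright in the holder, handle on its top, foot in the hole, axes as the holder's: grip across y near the top, lift straight up over 50 mm.
- probe_tip (a point): The very end of the probe's rounded steel foot (10 mm across), on the probe's axis.
- foot (a joint): How far the foot is pushed up into the handle, in m: 0 = out, 0.016 = fully in (hard stop). Spring: 0.5 N to start, 250 N per m, so about 2.5 N at half-way.
- tin: Fixed aluminium cake tin, upside down, 70 mm high, 210 mm across the open rim, 194 mm across the flat base, which faces up. Its rim is propped on the +x side on four stacked wooden coasters (51 mm high, reaching 180 mm from the tin's centre), so the base slopes 15 degrees. Origin: centre of the open rim's plane; z: square out of the base; x: uphill.
- spot (a point): Centre of the small dark ring (27 mm across the line) marked on the tin's base, on the surface, 54 mm off the base's centre; axes as the tin's (z square out of the base).
- jar_large: Bystander: glass jar with a spring clip lid, 100 mm across, 150 mm high, on the table. Origin: centre of the underside.
- jar_small: Bystander: glass jar with a spring clip lid, 86 mm across, 110 mm high, on the table. Origin: centre of the underside.
- scoop: Bystander: red plastic scoop on the table, bowl 75 x 55 x 35 mm, handle 100 mm long to its -x. Origin: centre of the bowl's underside.
- coaster: Bystander: loose wooden coaster lying on the table, 96 mm across, 13 mm thick. Origin: centre of the underside.

How it is judged:
On the way, in this order (a step that is already met when the one before it is completed fails the run):
1. the reader's key is pressed fully down while the probe still stands in its holder (value of joint key above 0.0085 m and distance between probe and holder below 0.085 m), for 0.1 s.
2. the probe, in the fingers, is clear above its holder, the key up again (z of probe in the frame of holder above 0.122 m and contact force between the fingers and probe above 1 N and value of joint key below 0.002 m), for 0.1 s.
At the end, for the whole second after the job is handed in: Probe gripped and still, tip touching the tin within 12 mm of the ring's centre, within 8 degrees of square to the base, foot pushed in 3 to 13.5 mm, push on the tin 0.5 to 8 N, holder not touched, key up; jars, scoop and coaster within 30 mm of their starts (distance between probe_tip and spot below 0.012 m and angle between the z axis of probe and the z axis of tin, either way round below 0.14 rad and z of probe in the frame of tin above 0.09 m and value of joint foot between 0.003 and 0.0135 m and contact force between probe and tin between 0.5 and 8 N and contact force between the fingers and probe above 1 N and contact force between probe and holder below 0.1 N and linear speed of probe below 0.02 m/s and value of joint key below 0.002 m and distance of each of jar_large, jar_small, scoop, coaster from where it was at the start of the episode below 0.03 m); the arm keeps its last pose, push and grip.
It fails at once if the probe is pushed hard on the tin (over 20 N) (contact force between probe and tin above 20 N).
It fails at once if the arm or fingers push hard on the tin (over 20 N) (contact force between any of the fingers, the arm and tin above 20 N).
It fails at once if a bystander (jar, scoop, loose coaster) is shifted by more than 30 mm (distance of any of jar_large, jar_small, scoop, coaster from where it was at the start of the episode above 0.03 m).
It also fails if it takes over 64 s, if anything falls off the work surface, if the arm or the gripper's body presses on something with over 40 N, if the wrist force passes 120 N, or if a joint passes its speed limit or range.

## Working session

There is one attempt and no reset: what is moved stays moved. The work goes in short steps, each a Python script; the robot and the scene stay as the last script left them, time stands still between calls to the robot, and variables do not carry over. Pictures are saved under pics/ and viewed, about 8 in all and at most 12, crops included, and the job is handed in when it is done.

```bash
ls; mkdir -p pics; cat > h.py <<'E'
import numpy as np, cv2
from scipy.spatial.transform import Rotation as R
from plant import robot
def rotm(r):
    r=np.array(r,float)
    return r if r.shape==(3,3) else R.from_quat(r[[1,2,3,0]]).as_matrix()
def grab(n):
    f=robot.grab_frame(n); np.savez('/tmp/%s.npz'%n,**{k:np.array(v) for k,v in f.items()}); return f
def cloud(f):
    h,w=f['depth'].shape
    u,v=np.meshgrid(np.arange(w),np.arange(h))
    K=np.array([[f['fx'],0,f['cx']],[0,f['fy'],f['cy']],[0,0,1.]],float)
    p=cv2.undistortPoints(np.stack([u,v],-1).reshape(-1,1,2).astype(float),K,np.array([float(f['k1']),0,0,0])).reshape(h,w,2)
    d=f['depth'][...,None]
    P=np.concatenate([p*d,d],-1)@rotm(f['rotation']).T+np.array(f['origin'])
    P[f['depth']==0]=np.nan
    return P
def quat(X,Y):
    "tool x axis X, tool y axis Y -> wxyz"
    X=np.array(X,float);X/=np.linalg.norm(X);Y=np.array(Y,float);Y-=X*(X@Y);Y/=np.linalg.norm(Y)
    q=R.from_matrix(np.stack([X,Y,np.cross(X,Y)],1)).as_quat(); return q[[3,0,1,2]]
def save(f,n,crop=None,s=1):
    im=f['pixels'][...,::-1]
    if crop: im=im[crop[1]:crop[3],crop[0]:crop[2]]
    cv2.imwrite('pics/'+n,cv2.resize(im,None,fx=s,fy=s,interpolation=cv2.INTER_CUBIC) if s!=1 else im)
E
python3 - <<'E'
from h import *
for n in('top','side'):
    f=grab(n); save(f,n+'1.png'); print(n,f['origin'],f['rotation'],f['fx'],f['k1'])
print(robot.grip_depth, robot.get_obs())
E
```

```text
pics
top [0.34383098 0.03778655 1.3667474 ] [-0.04808704  0.71259683 -0.69738118  0.05960605] 384.99873806947573 -0.011245538562927463
side [ 0.47940112 -0.98244341  1.27689211] [-0.34415841  0.9386709  -0.02009012  0.00695133] 431.65146954051846 0.0328632646403553
-0.0187 {'time_s': 0.1, 'joint_positions': array([ 1.18899212e+00,  1.50952467e-01,  1.43792474e+00, -3.02651045e-05,
        1.55380660e+00, -1.33994473e-01]), 'qvel': array([-2.11270307e-03, -1.01661434e-03, -3.08492166e-03,  4.57090270e-04,
        4.19194538e-04, -9.94468044e-05]), 'joint_efforts': array([ 2.87075905e-03, -7.14387131e+01, -5.71796465e+01, -1.04682215e-04,
        6.97317417e-03,  2.26818730e-05]), 'eef_pos': array([0.14098289, 0.5572305 , 0.23074747]), 'tool_rot': array([ 0.70159769,  0.08701401,  0.70177379, -0.08776552]), 'contact_force': array([ 0.10592966, -0.62515264, -0.59765224]), 'wrist_torque': array([ 0.03183212,  0.01345571, -0.02942591]), 'width': 1.0002534868235509}
```

View pics/top1.png

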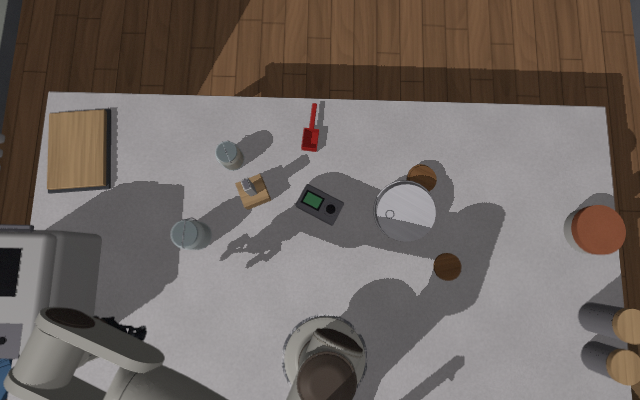

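View pics/side1.png

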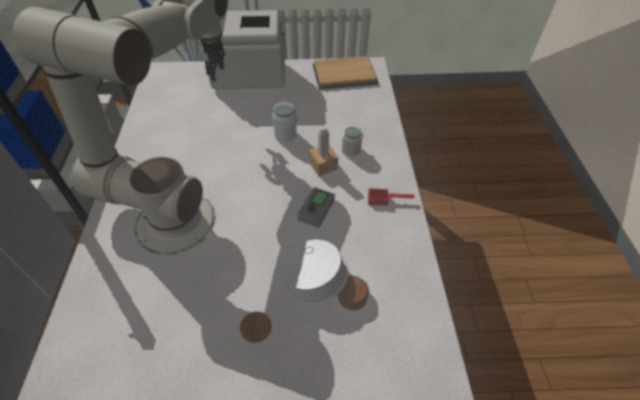

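The top view shows the key at (331,209), the probe and holder at (250,187), the tin at (405,211) with its ring at (390,214), and jars at (230,155) and (190,233). The scoop is at (310,140) and the loose coaster at (447,266). The stacked coasters are at (421,178). Next I measure these positions.

```bash
python3 - <<'E'
from h import *
f=dict(np.load('/tmp/top.npz'));P=cloud(f)
for n,(u,v) in dict(key=(331,209),probe=(249,185),ring=(390,214),tin=(405,211),jarS=(229,152),jarL=(190,233),scoop=(310,142),table=(350,130)).items():
    print(n,np.nanmedian(P[v-1:v+2,u-1:u+2].reshape(-1,3),0).round(3))
# holder top
def sel(x0,x1,z0,z1):
    S=P[x0[1]:x1[1],x0[0]:x1[0]].reshape(-1,3); return S[(S[:,2]>z0)&(S[:,2]<z1)]
for n,a,b,z0,z1 in[('holdertop',(228,168),(280,212),.06,.08),('probetop',(228,168),(280,212),.15,.21),('reader',(288,178),(350,232),.03,.047),('keytop',(320,198),(342,220),.056,.07)]:
    S=sel(a,b,z0,z1); r=cv2.minAreaRect(S[:,:2].astype(np.float32)*1000); print(n,len(S),S.mean(0).round(4),S.min(0).round(3),S.max(0).round(3),r)
S=sel((372,178),(440,245),.05,.16);
# plane ransac-ish
c=P[195:230,385:425].reshape(-1,3);c=c[~np.isnan(c).any(1)]
for i in range(5):
    m=c.mean(0);n=np.linalg.svd(c-m)[2][2];c=c[abs((c-m)@n)<.004]
n*=np.sign(n[2]);print('plane',m,n,np.degrees(np.arccos(n[2])),len(c))
on=S[abs((S-m)@n)<.004];print('base center',on.mean(0),on.min(0),on.max(0))
E
```

```text
key [ 0.498 -0.011  0.068]
probe [0.553 0.25  0.186]
ring [ 0.483 -0.208  0.087]
tin [ 0.493 -0.256  0.097]
jarS [0.677 0.335 0.109]
jarL [0.402 0.433 0.149]
scoop [0.75  0.068 0.003]
table [ 0.8   -0.078  0.002]
holdertop 537 [0.5519 0.2569 0.0705] [0.498 0.204 0.06 ] [0.613 0.319 0.08 ] ((555.9755249023438, 260.8609313964844), (90.9601821899414, 90.1632080078125), 23.67742156982422)
probetop 124 [0.5536 0.2584 0.1823] [0.535 0.243 0.151] [0.575 0.279 0.192] ((555.5708618164062, 260.74530029296875), (37.84334182739258, 26.253639221191406), 24.720474243164062)
reader 929 [0.5199 0.0352 0.0405] [ 0.449 -0.053  0.03 ] [0.588 0.114 0.047] ((518.8487548828125, 29.379417419433594), (149.74539184570312, 90.83050537109375), 63.45969009399414)
keytop 74 [ 0.4987 -0.0079  0.0654] [ 0.482 -0.028  0.056] [0.515 0.013 0.07 ] ((499.5057678222656, -9.673938751220703), (31.28009605407715, 39.706153869628906), 22.437847137451172)
plane [ 0.49028711 -0.25496079  0.09588335] [-0.22611415  0.12413925  0.96615829] 14.948452747714356 1236
base center [ 0.48853106 -0.25915285  0.09595875] [ 0.39459706 -0.3545825   0.06756054] [ 0.58122673 -0.16437086  0.12354329]
```

```bash
python3 - <<'E'
from h import *
robot.command_gripper(0.0)
q=quat([0,0,-1],[0,1,0])
k=np.array([.4995,-.010])
robot.movep([*k,.24],q); print(robot.get_obs()['time_s'])
f=grab('wrist');save(f,'w1.png')
P=cloud(f);S=P.reshape(-1,3);S=S[(S[:,2]>.058)&(S[:,2]<.075)&(np.hypot(*(S[:,:2]-k).T)<.03)];print('key',S.mean(0),(S.min(0)+S.max(0))/2,len(S))
robot.move_l([*k,.075],.12)
print(robot.move_l([*k,.051],.03,until_force=14)); robot.sleep(.3)
o=robot.get_obs();print(o['eef_pos'],o['contact_force'],o['time_s'])
robot.move_l([*k,.12],.1);o=robot.get_obs();print(o['contact_force'],o['time_s'])
E
```

```text
3.25
key [ 0.49934326 -0.00862005  0.06498062] [ 0.50045858 -0.00861907  0.06282285] 557
True
[ 0.49977251 -0.01004193  0.05589796] [-4.77298118  0.57891401 14.70537893] 5.7667
[ 0.15029003  0.14677302 -0.02485194] 6.5583
```

View pics/w1.png

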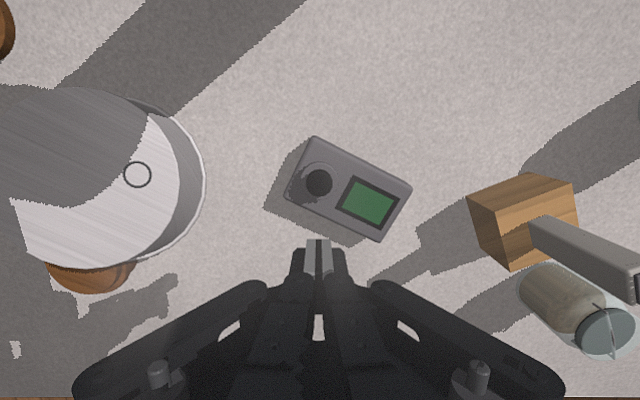

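The wrist view shows the key at (319,182) and the ring at (137,174), with the holder and probe clear on the right. The press stopped 4 mm higher than expected, so I check the stroke with a second press and measure the ring from this frame.

```bash
python3 - <<'E'
from h import *
f=dict(np.load('/tmp/wrist.npz'));P=cloud(f)
g=cv2.cvtColor(f['pixels'],cv2.COLOR_RGB2GRAY)[158:192,120:154]
m=g<110; ys,xs=np.nonzero(m); (cx,cy),(a,b),t=cv2.fitEllipse(np.stack([xs,ys],1).astype(np.float32)); cx+=120;cy+=158
print('ring px',cx,cy,a,b,m.sum(),P[int(round(cy)),int(round(cx))])
c=P[130:220,60:175].reshape(-1,3);c=c[c[:,2]>.05]
for i in range(6):
    mm=c.mean(0);n=np.linalg.svd(c-mm,full_matrices=False)[2][2];c=c[abs((c-mm)@n)<.004]
n*=np.sign(n[2]);print('n',n,len(c), 'z@ring',mm[2]-((P[int(cy),int(cx)]-mm)[:2]@n[:2])/n[2])
k=np.array([.4995,-.009])
robot.move_l([*k,.072],.1)
print(robot.move_l([*k,.058],.015,until_force=1.8)); print(robot.get_obs()['eef_pos'],robot.get_obs()['contact_force'])
print(robot.move_l([*k,.048],.03,until_force=25)); robot.sleep(.3)
o=robot.get_obs();print(o['eef_pos'],o['contact_force'],o['time_s'])
robot.move_l([*k,.1],.15);o=robot.get_obs();print(o['contact_force'],o['time_s'])
E
```

```text
ring px 136.5463466644287 174.00010871887207 24.7509708404541 27.494497299194336 145 [ 0.48460489 -0.20592989  0.08728877]
n [-0.22789949  0.12106901  0.96612842] 10197 z@ring 0.08688262142062186
True
[ 0.49950286 -0.00899247  0.06417154] [1.82727157 0.68625941 3.01590402]
True
[ 0.4996699  -0.00901285  0.05579487] [-8.08797063  0.75218704 21.53923219] 8.475
[-0.21324848 -0.53831806 -0.96881082] 8.925
```

Force starts at z≈0.064 and there is a hard stop at 0.0558, so the key made its full stroke and came back up. Next is the probe.

```bash
python3 - <<'E'
from h import *
c=np.array([.5557,.2607]);a=np.radians(114.3)
q=quat([0,0,-1],[np.cos(a),np.sin(a),0])
robot.move_l([.4995,-.009,.24],.25)
robot.movep([*c,.28],q); robot.command_gripper(1.0)
f=grab('wrist');save(f,'w2.png')
S=cloud(f).reshape(-1,3)
S=S[(S[:,2]>.178)&(S[:,2]<.198)&(np.hypot(*(S[:,:2]-c).T)<.035)]
r=cv2.minAreaRect(S[:,:2].astype(np.float32)*1000);print(len(S),S.mean(0),r);o=robot.get_obs();print(o['time_s'],o['joint_positions'])
E
```

```text
1123 [0.55462138 0.25966943 0.18580136] ((555.8345947265625, 260.48797607421875), (37.37672424316406, 25.407163619995117), 23.51230812072754)
11.5417 [ 3.13262615e-01  2.21780663e-01  1.25642231e+00  7.57556026e-06
  1.66337672e+00 -1.68170373e+00]
```

View pics/w2.png

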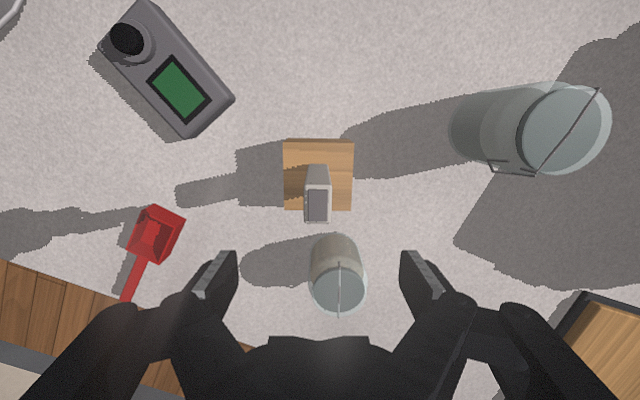

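The probe handle's top is at (317,205), between the open jaws and square to them, with nothing in the way. I grip and lift.

```bash
python3 - <<'E'
from h import *
c=np.array([.5557,.2605]);a=np.radians(113.6)
q=quat([0,0,-1],[np.cos(a),np.sin(a),0])
robot.move_l([*c,.28],.1,rot=q)
print(robot.move_l([*c,.150],.12,until_force=10))
robot.command_gripper(0.0);o=robot.get_obs();print(o['width'],o['contact_force'],o['eef_pos'])
robot.move_l([*c,.26],.1);robot.sleep(.2)
o=robot.get_obs();print(o['width'],o['contact_force'],o['eef_pos'],o['time_s'])
f=grab('side');save(f,'s2.png',(240,60,440,260),3);f=grab('wrist');save(f,'w3.png')
# candidate final poses
n=np.array([-.227,.1226,.9662]);n/=np.linalg.norm(n);s=np.array([.4842,-.2065,.087])
for L in(.1,.16,.2):
  for yaw in range(30,331,30):
    t=np.radians(yaw);p=s+n*L
    j=robot.solve_ik(p,quat(-n,[np.cos(t),np.sin(t),0]))
    print(L,yaw,None if j is None else np.round(j,2))
E
```

```text
False
0.2965485721671013 [ 0.05443056 -1.64495196  3.4882961 ] [0.55585902 0.26046948 0.15026203]
0.29272884111179837 [ 0.98382499  0.30168546 -1.10288625] [0.55560092 0.26048016 0.25958073] 15.05
0.1 30 [-0.56 -0.16  1.86  0.02  1.18 -1.11]
0.1 60 [-0.56 -0.16  1.86  0.02  1.18 -1.62]
0.1 90 [-0.56 -0.16  1.86  0.02  1.18 -2.13]
0.1 120 [-0.56 -0.16  1.86  0.02  1.18 -2.65]
0.1 150 None
0.1 180 [-0.56 -0.16  1.86  0.02  1.18  2.56]
0.1 210 [-0.56 -0.16  1.86  0.02  1.18  2.03]
0.1 240 [-0.56 -0.16  1.86  0.02  1.18  1.52]
0.1 270 [-0.56 -0.16  1.86  0.02  1.18  1.02]
0.1 300 [-0.56 -0.16  1.86  0.02  1.18  0.49]
0.1 330 [-0.56 -0.16  1.86  0.02  1.18 -0.04]
0.16 30 [-0.57 -0.22  1.8   0.02  1.3  -1.11]
0.16 60 [-0.57 -0.22  1.8   0.02  1.3  -1.62]
0.16 90 [-0.57 -0.22  1.8   0.02  1.3  -2.13]
0.16 120 [-0.57 -0.22  1.8   0.02  1.3  -2.65]
0.16 150 None
0.16 180 [-0.57 -0.22  1.8   0.02  1.3   2.56]
0.16 210 [-0.57 -0.22  1.8   0.02  1.3   2.03]
0.16 240 [-0.57 -0.22  1.8   0.02  1.3   1.52]
0.16 270 [-0.57 -0.22  1.8   0.02  1.3   1.02]
0.16 300 [-0.57 -0.22  1.8   0.02  1.3   0.49]
0.16 330 [-0.57 -0.22  1.8   0.02  1.3  -0.04]
0.2 30 [-0.57 -0.25  1.74  0.02  1.39 -1.11]
0.2 60 [-0.57 -0.25  1.74  0.02  1.39 -1.62]
0.2 90 [-0.57 -0.25  1.74  0.02  1.39 -2.13]
0.2 120 [-0.57 -0.25  1.74  0.02  1.39 -2.65]
0.2 150 None
0.2 180 [-0.57 -0.25  1.74  0.02  1.39  2.56]
0.2 210 [-0.57 -0.25  1.74  0.02  1.39  2.03]
0.2 240 [-0.57 -0.25  1.74  0.02  1.39  1.52]
0.2 270 [-0.57 -0.25  1.74  0.02  1.39  1.02]
0.2 300 [-0.57 -0.25  1.74  0.02  1.39  0.49]
0.2 330 [-0.57 -0.25  1.74  0.02  1.39 -0.04]
```

View pics/s2.png

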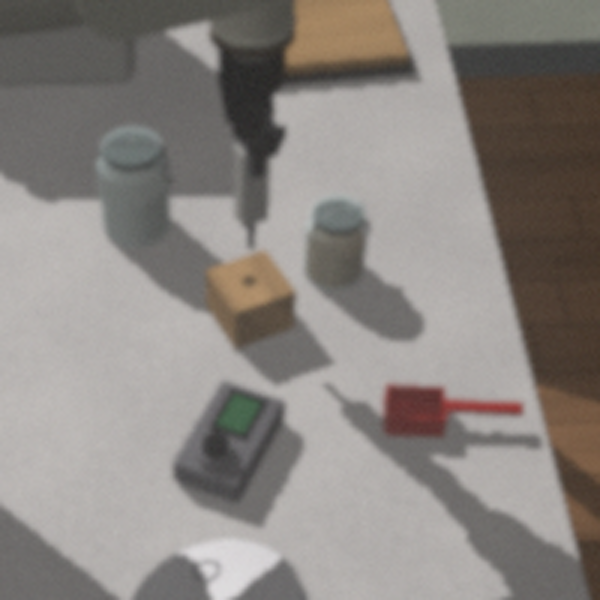

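View pics/w3.png

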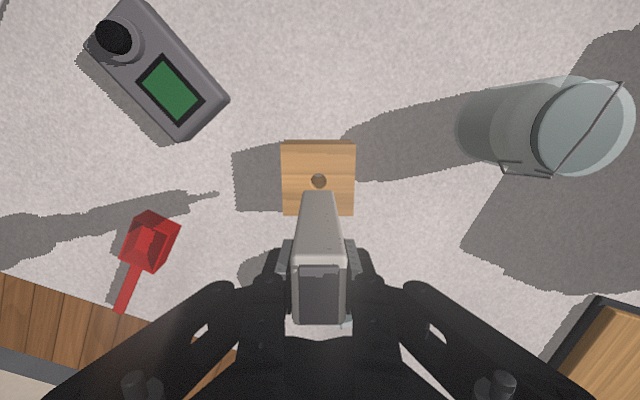

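The probe is gripped, upright and clear of the holder's now-empty hole at (318,180). The bystanders are where they were. Next I go above the ring.

```bash
cat >> h.py <<'E'
n=np.array([-.227,.1226,.9662]);n/=np.linalg.norm(n);s=np.array([.4842,-.2065,.087])
qt=quat(-n,[.5,.866,0])
def F(k=8):
    v=[]
    for i in range(k): robot.sleep(.03); v.append(robot.get_obs()['contact_force'])
    return np.mean(v,0)
E
python3 - <<'E'
from h import *
robot.move_l([.5557,.2605,.30],.15)
robot.movep(s+n*.21,qt); robot.move_l(s+n*.148,.08,rot=qt); robot.sleep(.3)
o=robot.get_obs();print(o['time_s'],o['width'],F(),F()@n)
f=grab('wrist');save(f,'w4.png');f=grab('side');save(f,'s3.png',(260,170,380,310),5)
E
```

```text
18.4583 0.29517531422364474 [-0.08757636 -0.24850523 -1.11086328] -1.018511757144925
```

View pics/w4.png

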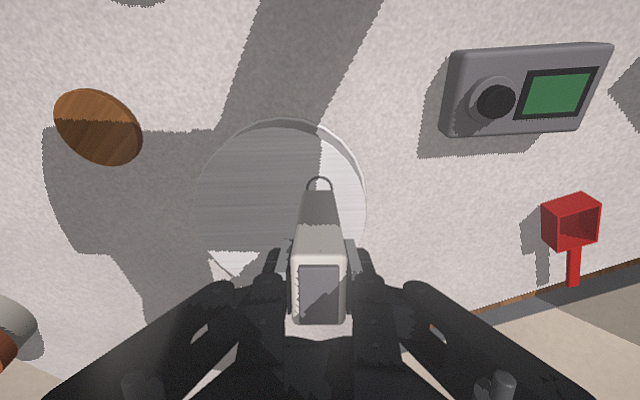

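View pics/s3.png

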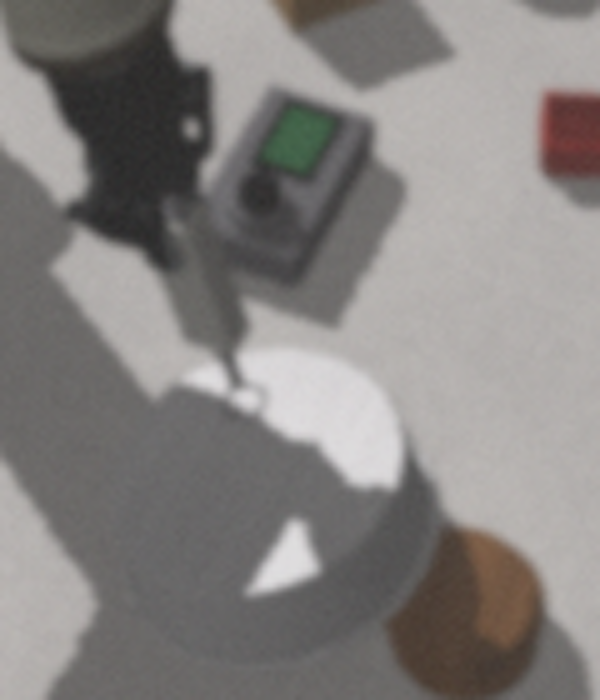

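The wrist view shows the ring's far edge at (320,180), directly behind the probe's axis. The side view shows the tip at (307,247), just above the ring centre at (309,250). I compare these with the projected model.

```bash
python3 - <<'E'
from h import *
f=dict(np.load('/tmp/side.npz'))
K=np.array([[f['fx'],0,f['cx']],[0,f['fy'],f['cy']],[0,0,1.]],float);Rc=rotm(f['rotation']).T
def proj(p): return cv2.projectPoints(np.array([p]),cv2.Rodrigues(Rc)[0],-Rc@f['origin'],K,np.array([float(f['k1']),0,0,0]))[0].ravel()
o=robot.get_obs();X=rotm(o['tool_rot'])[:,0];print('tilt err',np.arccos(-X@n))
tip=o['eef_pos']+X*.1303
print('ring',proj(s),'tip',proj(tip),'tip-s',tip-s,'px per 10mm x,y,n',[proj(s+.01*d)-proj(s) for d in np.vstack([np.eye(3)[:2],n])])
E
```

```text
tilt err 2.370772404518281e-05
ring [308.57709746 250.63634335] tip [307.23216477 247.20612985] tip-s [-0.00402446  0.00216577  0.01709655] px per 10mm x,y,n [array([ 3.06311679, -0.11179689]), array([-0.09114698, -2.57628069]), array([-0.75595029, -1.93205354])]
```

Prediction and picture agree to about 3 mm, so I approach slowly until light contact.

```bash
python3 - <<'E'
from h import *
b=F(10)
L=lambda:(np.array(robot.get_obs()['eef_pos'])-s)@n
robot.move_l(s+n*.135,.03); robot.sleep(.2); print(L(),(F()-b)@n)
for l in np.arange(.132,.117,-.002):
    robot.move_l(s+n*l,.02); robot.sleep(.15); d=F(); fn=(d-b)@n
    print(round(l,4),round(L(),4),round(fn,2),(d-b).round(2))
    if fn>2.1: break
print(robot.get_obs()['time_s'])
E
```

```text
0.13516836361570678 -0.08320180281840356
0.132 0.132 -0.03 [ 0.07  0.44 -0.07]
0.13 0.13 0.76 [-0.19  0.17  0.72]
0.128 0.128 1.53 [-0.09 -0.07  1.57]
0.126 0.126 1.51 [-0.11 -0.12  1.55]
0.124 0.124 2.25 [-0.55  0.05  2.19]
23.8583
```

```bash
python3 - <<'E'
from h import *
robot.move_l(s+n*.1232,.02); robot.sleep(.5)
o=robot.get_obs();print(F(20)@n,o['width'],np.abs(o['qvel']).max(),(o['eef_pos']-s)@n,o['time_s'])
f=grab('side');save(f,'s4.png',(260,170,380,310),5)
P=cloud(grab('top'));np.save('/tmp/P2.npy',P)
E
```

```text
1.433882666771803 0.2940392532889701 0.001736117116614722 0.12321895037898635 24.6083
```

View pics/s4.png

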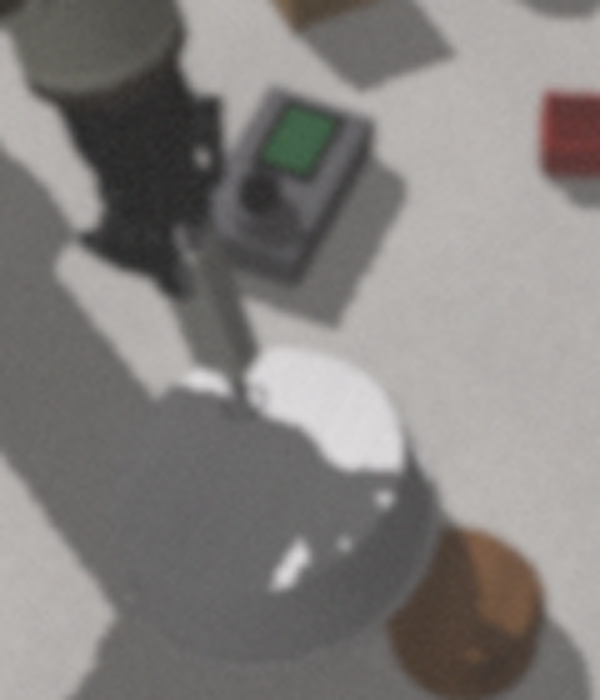

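The force is about 2.45 N, so the foot is about half-way in. The tip at (308,250) looks about 4 mm to the -x side of the ring's centre. That is inside tolerance, but I lift, shift it about 3.5 mm and press again for margin.

```bash
python3 - <<'E'
from h import *
d=np.array([.0033,.0015,0]);d-=n*(d@n);s2=s+d
robot.move_l(s+n*.137,.04);robot.move_l(s2+n*.137,.04);robot.sleep(.3);b=F(20)@n
robot.move_l(s2+n*.128,.02);robot.sleep(.3);f1=F(15)@n-b
robot.move_l(s2+n*.1232,.02);robot.sleep(.5)
o=robot.get_obs();print(b,f1,F(25)@n-b,o['width'],np.abs(o['qvel']).max(),o['time_s'])
f=grab('side');save(f,'s5.png',(260,170,380,310),5)
P0=cloud(dict(np.load('/tmp/top.npz')))
# bystanders via top image difference
t=grab('top');save(t,'top2.png')
P=cloud(t)
for nm,(u,v) in dict(jarS=(229,152),jarL=(190,233),scoop=(313,112),coaster=(447,266)).items():
    sl=np.s_[v-14:v+14,u-14:u+14];a,b2=P0[sl],P[sl]
    print(nm,[np.nanmean(x[(x[...,2]>.008)],0).round(3) for x in(a,b2)])
E
```

```text
-0.960691489031593 1.0973877906291392 2.4649029834734932 0.2938304346289382 0.0019884114987392225 29.375
jarS [array([0.673, 0.339, 0.1  ]), array([0.673, 0.339, 0.099])]
jarL [array([0.403, 0.439, 0.137]), array([0.403, 0.439, 0.136])]
scoop [array([0.846, 0.06 , 0.034]), array([0.846, 0.06 , 0.034])]
coaster [array([ 0.315, -0.397,  0.078]), array([ 0.315, -0.404,  0.059])]
```

View pics/s5.png

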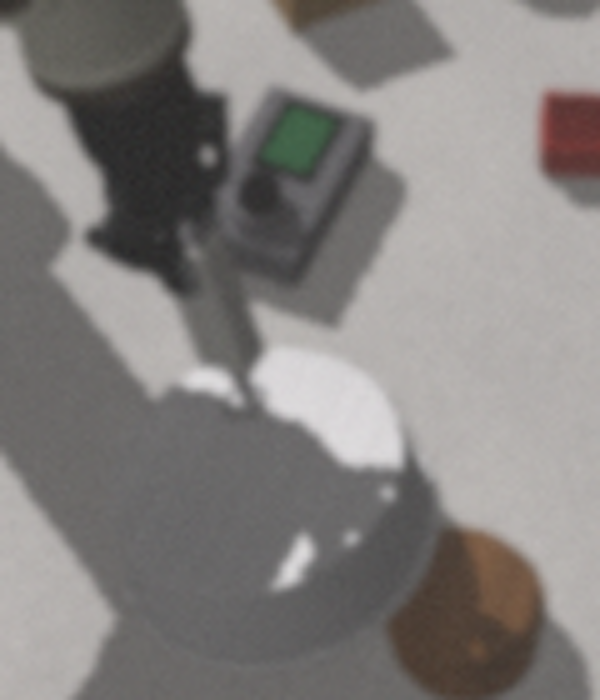

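View pics/top2.png

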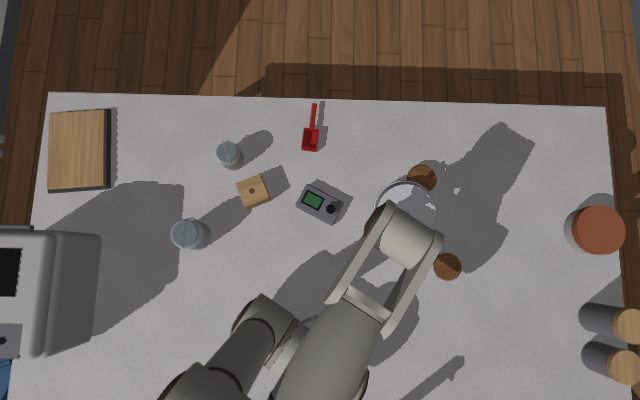

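In the side view the tip is now at about (309,250), over the ring's centre. In the top view the jars, scoop and coaster at (447,266) are where they started. I hand in.

```bash
python3 -c "
from h import *
robot.finish_job()"
```

```text
the job is handed in; nothing more can be done
```

I pressed the reader's key fully down and let it come up, then lifted the probe out of its holder. I put its tip in the ring on the tin's base and handed in with the probe still gripped and pressed on. The job reports no verdict, so these are my own last checks, at about 29 s of the 64 s allowed:

- **Key:** the first press stopped 4 mm higher than I expected. I pressed again and found a hard stop after about 10 mm of travel, so the key had gone all the way down. The force returned to about zero when I backed off.
- **Push on the tin:** about 2.5 N. From the spring's figures that puts the foot about 8 mm in, roughly half-way.
- **Squareness and grip:** the tool stood square to the measured slope to within 0.001 rad, before the last press. At the end the grip was holding and the arm was still.
- **Tip position:** the side camera first showed the tip about 4 mm from the ring's centre, so I lifted, shifted it 3.5 mm and pressed again. The cameras disagree with each other by about 3–5 mm, which is inside the 12 mm allowed. The ring itself is hidden by the probe and its shadow in the last picture.
- **Bystanders:** both jars and the scoop measured the same position as at the start. My measurement for the coaster gave no valid comparison because the arm got into that part of the picture, but the coaster looks unmoved in the top view.

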